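# Open the spare-ball jar in its bracing cradle

## Task

Stand the glass ball jar upright in the square recess of the dark wooden cradle, all the way down, so that it cannot turn. Then unscrew its tight brass cap counter-clockwise until the threads let go, lift the cap straight up and finish still holding it level and still over the jar, about two to four centimetres clear of the jar's mouth, with the jar left standing in the cradle. Leave the ball, the chips, the dice cup, the table marker and the gutter gate as they are.

Things in the scene. Friction and masses are not known exactly. Their poses are not given: they have to be found in the camera images.
- jar_center (a point): Pale clear glass jar of spare roulette balls, 0.4 to 0.6 kg with cap. Square body 60 x 60 mm, 60 mm tall, faces along this point's x and y, z up; point at the body's centre, 30 mm above the foot. Red dot on the shoulder at its +x edge. Its foot fits the recess in any of four quarter turns. It may be carried by its tight cap; on the open counter it would turn along with the cap.
- jar_mouth (a point): Centre of the jar's round rubber-lipped mouth, on top of the 40 mm wide neck, 90 mm above the jar's foot; hidden by the cap at first. Same axes as the jar.
- cap_center (a point): Brass screw cap, 34 mm tall: the upper 14 mm is a solid ribbed round band 56 mm across (grip here), below it a thin skirt 54 mm across. Point on its axis, half-way up (17 mm below the top). When on, the skirt ends 70 mm and the top is 104 mm above the jar's foot. Tight: up to about 0.5 N m to turn. Before the threads let go, lifting the cap lifts the jar.
- cap_top (a point): Centre of the cap's top. A black line runs from it along the cap's +x, at the start 0 to 0.2 rad counter-clockwise (seen from above) of the jar's x. Turned counter-clockwise the cap may rise 3.5 mm (it need not be raised meanwhile); its lugs are free with cap x 1.15 to 1.6 rad counter-clockwise of jar x, and a stop blocks it at about 1.67 rad.
- cradle_floor (a point): Fixed dark wooden block 120 x 120 mm, 28 mm high, brass studs at its corners, with a central square recess 64 x 64 mm, 22 mm deep, 3 mm bevel round its mouth (2 mm play each side of the jar). Recess sides lie along this point's x and y. Point: centre of the recess floor, 6 mm above the counter.
- ball_center (a point): Cracked ivory-coloured roulette ball, 20 mm across, in a low wooden ring (60 mm across); point at its centre. Leave alone.
- chip0: Faded green clay chip, 39 mm across, 4 mm thick, flat on the counter; origin at the centre of its underside. Leave alone.
- chip1: Another such green chip. Leave alone.
- chip2: Another such green chip. Leave alone.
- chip3: Another such green chip. Leave alone.
- cup_center (a point): Pewter dice cup, 72 mm across at the rim, 85 mm tall, standing open; point half-way up on its axis. Leave alone.
- marker_center (a point): Tarnished brass table marker, 42 mm across, 52 mm tall, standing; point half-way up on its axis. Leave alone.
- gate_tip (a point): Free end of the small brass gate that swings across the chip gutter at the far side of the counter, about 65 mm high. Leave alone.

How it is judged:
By the outcome, as a careful person would: the job done as asked, in the order asked, and still so for the second after the job is handed in, while the arm keeps its last pose, push and grip.
It also fails if it takes over 54 s, if anything falls off the work surface, if the arm or the gripper's body presses on something with over 40 N, if the wrist force passes 120 N, or if a joint passes its speed limit or range.

## Robot

A 6-joint arm with a two-finger parallel gripper is mounted at the origin on the work surface. World frame = base frame: x ahead of the robot, y to its left, z up, the work surface at z = 0. Lengths are in m, angles in rad, forces in N, time in s.
With the tool pointing down it reaches from about 0.4 to 0.825 m from the base axis. Payload 7 kg.
Tool frame: the origin (TCP) lies midway between the tips of the shut fingers; the grasp point (between the pads) lies 19 mm behind it; z points along the fingers, x is the direction in which the jaws open and shut, and the axes are right-handed (so a half turn about z gives the same grasp; the last joint's range is limited). The gripper opens to 88 mm and grips with 3 to 60 N. Pads are 19 mm wide; open, the fingers measure 130 mm over their backs; the gripper's body (78 mm by 193 mm) begins 47 mm behind the grasp point.
Start: joints at [1.611, 0.359, 0.012, 0, -1.224, -0.288], TCP at [0.166, 0.654, 0.227] pointing down, gripper open.
Joint ranges: [-3.07, 3.07], [-1.43, 2.12], [-1.02, 1.25], [-3.03, 1.67], [-3.05, -0], [-3.03, 3.03]. Speed limits (rad/s): [2.39, 2.39, 3.01, 3.14, 3.14, 3.14].

## Interface

Orientations are given as [roll, pitch, yaw] about the fixed x, y, z axes, in that order (R = Rz(yaw) Ry(pitch) Rx(roll)).
In Python, from station import arm, grab_frame, camera_params gives the robot as it stands.
- The arm moves only by the shell command python3 -m handwheel 'ROWS' [FORCE]. ROWS is JSON, a list that holds one entry, the list of rows, each a list of 5 numbers: the finger opening in m, from 0 to 0.0876, then the shift along the tool's x, y, z in m, then the turn about the tool's z in degrees. A call has 1 to 20 rows; each row is the pose to reach, as a shift and turn from the pose measured when the call began, along the tool's axes at that moment; what a row does not reach only later rows make up. A row lasts 1/12 s, in which the tool goes at most 41.7 mm and 7.16 degrees, less where a joint would pass 70% of its speed; a pose out of reach is approached as far as the arm can. A call with a gripper value outside its range is refused whole. The fingers move at their own pace and stop on an object; FORCE is the grip in N (left out, the last holds). Time passes only in rows, so rows that repeat a pose let the fingers close. It gives the time, the measured TCP pose, the force and the opening at its end, in the units of the state.
- arm.get_state(): the state, without advancing time (a new reading comes with each control period).
- grab_frame(name): name is "scene" or "top" or "wrist"; returns the picture (400x640x3 uint8, blue, green, red); there is no depth.
- camera_params(name): a dict with "intrinsics" (3x3 intrinsics, pixels), "R" (3x3) and "t" (3): a world point X has camera coordinates R X + t; the wrist camera has in their place "tool_from_camera" (4x4, takes a point from camera to tool coordinates, whose origin is the TCP and whose axes are the tool frame's). Camera axes: x right, y down, z forward; pixel columns grow to the right and rows downward; lengths in m; the calibration is good to about 2 mm. A picture is of the moment at which its call begins: read the wrist's pose just before it. camera_params takes no time and is no camera call.
- arm.job_done(): hands the job in, once; it reports no verdict.
The state is a dict: "t": time; "q": joint angles; "qd": joint speeds; "joint_efforts": joint torques, N m; "eef_pos": TCP position; "ee_rot": TCP orientation; "force": force on the tool from outside, world axes, zero at the start; "moment": the same for the moment, N m; "width": finger opening in m.
Only numpy, scipy, OpenCV 4.12 (cv2) and the standard library are available. Lean on these libraries where they do the work, as an engineer would, in place of code of your own. Each camera call takes 0.05 s, during which the arm holds its last target.

## Working session

There is one attempt and no reset: what is moved stays moved. The work goes in short steps, Python scripts to look and compute and a shell command to move; the robot and the scene stay as the last step left them, time stands still between calls to the robot, and variables do not carry over. Pictures are saved under pics/ and viewed, and the job is handed in when it is done.

```bash
ls; mkdir -p pics
python3 - <<'E'
from station import arm, grab_frame, camera_params
import cv2
print(arm.get_state())
for n in("scene","top","wrist"):
    cv2.imwrite(f"pics/{n}0.png",grab_frame(n)); print(n,camera_params(n))
E
```

```text
pics
{'t': 0.0, 'q': array([ 1.61106665e+00,  3.59398669e-01,  1.10150972e-02, -3.70300222e-04,
       -1.22408583e+00, -2.88102612e-01]), 'qd': array([ 0.00030323,  0.00114548, -0.0002671 ,  0.00048502, -0.00093864,
        0.00010686]), 'joint_efforts': array([ 1.57304448e-04, -5.82718956e+01,  2.93048841e+01,  6.99746355e+00,
        6.73916191e-03, -1.53012897e-04]), 'eef_pos': array([0.16547786, 0.65387459, 0.22559239]), 'ee_rot': array([-3.14145098e+00, -1.70303241e-03, -1.81875486e+00]), 'force': array([-0.01017364,  0.29036221, -0.09909845]), 'moment': array([-0.03233909, -0.04933365, -0.00277491]), 'width': 0.08790320470780577}
scene {'intrinsics': array([[417.78710006,   0.        , 315.91378649],
       [  0.        , 417.78710006, 199.78186918],
       [  0.        ,   0.        ,   1.        ]]), 'R': array([[-0.65179106,  0.75831951,  0.01095162],
       [ 0.55348942,  0.48550838, -0.67670605],
       [-0.5184765 , -0.43500934, -0.73617185]]), 't': array([ 0.40294457, -0.28743673,  1.46445714])}
top {'intrinsics': array([[465.6204437 ,   0.        , 314.48649866],
       [  0.        , 465.6204437 , 199.32278063],
       [  0.        ,   0.        ,   1.        ]]), 'R': array([[-0.01099895, -0.99993519, -0.00293863],
       [-0.99554144,  0.01122585, -0.09365484],
       [ 0.09368176,  0.00189542, -0.99560039]]), 't': array([-0.00446527,  0.62357275,  1.22305294])}
wrist {'intrinsics': array([[303.34730253,   0.        , 316.43219607],
       [  0.        , 303.34730253, 204.1380582 ],
       [  0.        ,   0.        ,   1.        ]]), 'tool_from_camera': array([[ 9.99999268e-01, -1.01219322e-03,  6.63546029e-04,
        -3.31344848e-04],
       [ 8.13825601e-04,  9.68150521e-01,  2.50367544e-01,
        -6.58886737e-02],
       [-8.95832764e-04, -2.50366821e-01,  9.68150635e-01,
        -1.59209126e-01],
       [ 0.00000000e+00,  0.00000000e+00,  0.00000000e+00,
         1.00000000e+00]])}
```

View pics/scene0.png

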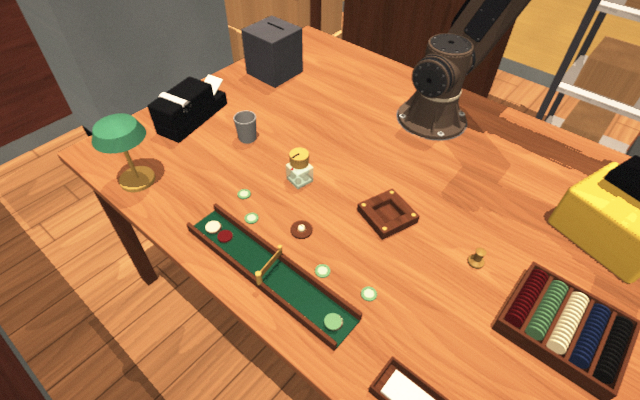

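View pics/top0.png

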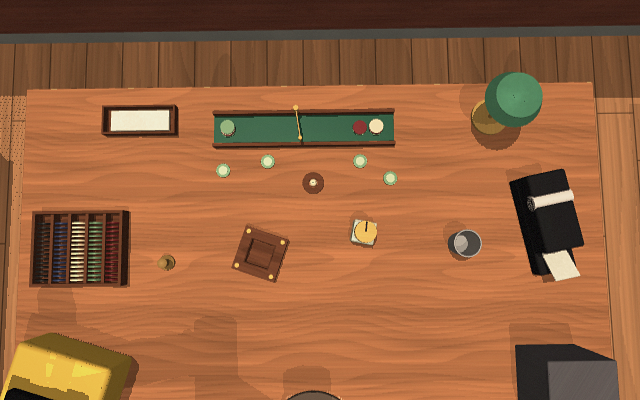

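View pics/wrist0.png

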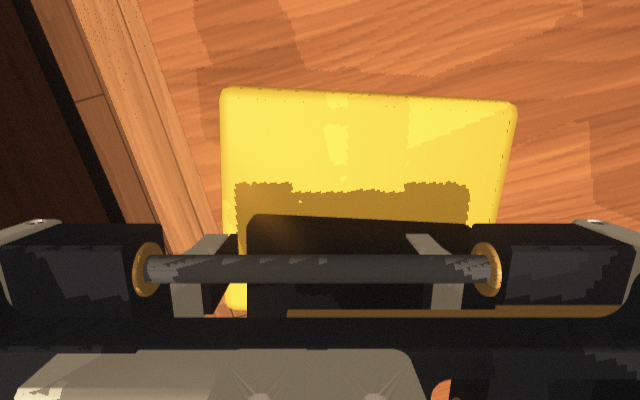

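```bash
python3 - <<'E'
import cv2
a=cv2.imread("pics/top0.png")[200:300,220:400]
b=cv2.imread("pics/scene0.png")[140:250,270:430]
cv2.imwrite("pics/ztop.png",cv2.resize(a,None,fx=4.4,fy=4.4,interpolation=cv2.INTER_CUBIC))
cv2.imwrite("pics/zsc.png",cv2.resize(b,None,fx=5,fy=5,interpolation=cv2.INTER_CUBIC))
E
cat > h.py <<'E'
import numpy as np
from station import camera_params
def ray(cam,u,v,z):
    p=camera_params(cam);R=p["R"];t=p["t"]
    d=R.T@np.linalg.solve(p["intrinsics"],[u,v,1.]);c=-R.T@t
    return c+d*(z-c[2])/d[2]
def proj(cam,X):
    p=camera_params(cam);x=p["intrinsics"]@(p["R"]@np.asarray(X)+p["t"]);return x[:2]/x[2]
E
```

```text
(no output)
```

View pics/ztop.png

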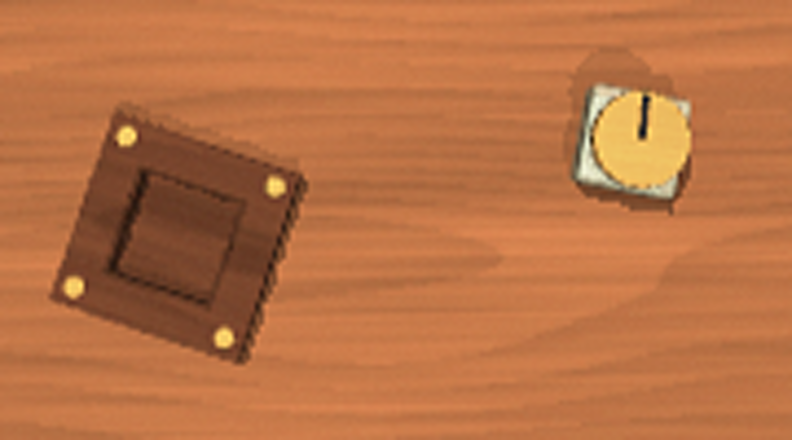

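View pics/zsc.png

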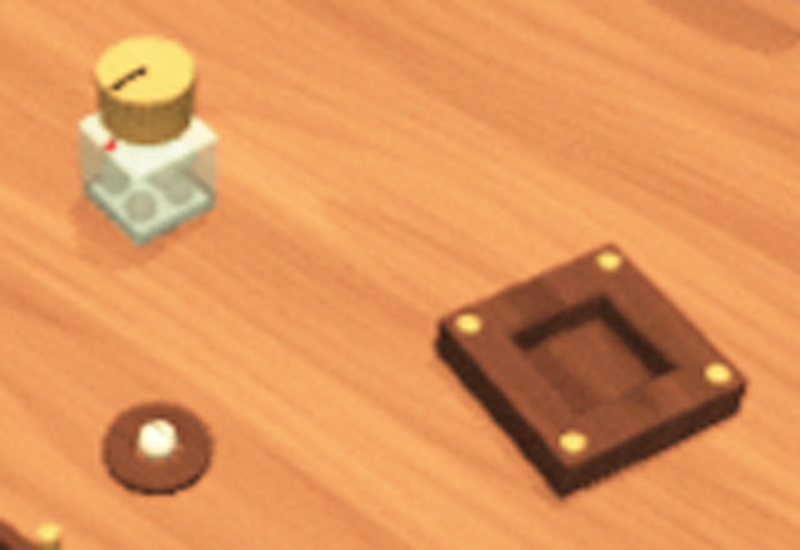

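```bash
cat > m.py <<'E'
from h import *
T=lambda u,v:(220+(u+.5)/4.4-.5,200+(v+.5)/4.4-.5)
S=lambda u,v:(270+(u+.5)/5-.5,140+(v+.5)/5-.5)
st=[(127,136),(276,186),(224,338),(73,287)]; ss=[(468,323),(609,261),(718,373),(573,442)]
P=np.array([ray("top",*T(*s),.0285) for s in st]);Q=np.array([ray("scene",*S(*s),.0285) for s in ss])
for X in(P,Q):
    c=X.mean(0);print("studs",X[:,:2].round(4).tolist(),"c",c, [round(np.degrees(np.arctan2(*( (X[i]-X[(i+1)%4])[1::-1])))%90,2) for i in range(4)], [round(np.linalg.norm(X[i]-X[(i+1)%4]),4) for i in range(4)])
print("cap top", ray("top",*T(642,139),.104),"scene",ray("scene",*S(147,72),.104))
print("line", ray("top",*T(646,97),.104)-ray("top",*T(642,139),.104))
print("line sc", ray("scene",*S(113,89),.104)-ray("scene",*S(145,70),.104))
# jar foot/shoulder corners
sh=[(594,87),(690,100),(672,197),(578,184)]
X=np.array([ray("top",*T(*s),.06) for s in sh]);print("shoulder",X.round(4).tolist(),X.mean(0))
ssh=[S(80,127),S(131,167),S(215,138)]
for s in ssh: print(ray("scene",*s,.06))
for s in [(85,193),(142,243),(214,204)]: print("foot",ray("scene",*S(*s),0))
print("dot",ray("scene",*S(111,147),.06))
E
python3 m.py
```

```text
studs [[0.5417, 0.1661], [0.5104, 0.0756], [0.4196, 0.1074], [0.451, 0.1985]] c [0.48069418 0.13690942 0.0285    ] [np.float64(70.93), np.float64(70.74), np.float64(70.96), np.float64(70.33)] [np.float64(0.0957), np.float64(0.0962), np.float64(0.0964), np.float64(0.0963)]
studs [[0.5088, 0.0767], [0.4182, 0.1086], [0.4493, 0.1995], [0.5402, 0.1676]] c [0.4791153  0.13808989 0.0285    ] [np.float64(70.57), np.float64(71.09), np.float64(70.69), np.float64(70.95)] [np.float64(0.0961), np.float64(0.096), np.float64(0.0964), np.float64(0.0962)]
cap top [ 0.5345919  -0.13882889  0.104     ] scene [ 0.53423249 -0.1361532   0.104     ]
line [ 0.02393985 -0.00279614  0.        ]
line sc [ 0.02355014 -0.00258923  0.        ]
shoulder [[0.5668, -0.1157, 0.06], [0.5584, -0.1725, 0.06], [0.5013, -0.1605, 0.06], [0.5095, -0.1051, 0.06]] [ 0.53400672 -0.13845664  0.06      ]
[ 0.55846466 -0.16737845  0.06      ]
[ 0.5635806  -0.12283398  0.06      ]
[ 0.51407397 -0.10291072  0.06      ]
foot [ 5.53138683e-01 -1.71811680e-01  1.11022302e-16]
foot [ 0.56148754 -0.11800196  0.        ]
foot [ 0.50914198 -0.10758073  0.        ]
dot [ 0.5589738  -0.14254545  0.06      ]
```

```bash
cat > d.py <<'E'
# usage: d.py x y z yawdeg -> shift along tool axes (mm) and turn
import sys
import numpy as np
from station import arm
from scipy.spatial.transform import Rotation as Ro
s=arm.get_state();R=Ro.from_euler("xyz",s["ee_rot"]).as_matrix()
x,y,z,w=map(float,sys.argv[1:5])
d=R.T@(np.array([x,y,z])-s["eef_pos"])
yaw=np.degrees(np.arctan2(R[1,0],R[0,0]))
print("t",s["t"],"pos",s["eef_pos"].round(4),"rpy",np.degrees(s["ee_rot"]).round(2),"q",s["q"].round(2),"w",round(s["width"],4),"F",s["force"].round(1),"M",s["moment"].round(2))
print("shift m",d.round(4),"turn",round((yaw-w+180)%360-180,2))
E
python3 d.py .56 .20 .27 -170; python3 d.py .534 -.1375 .27 169.5
```

```text
t 0.15 pos [0.1655 0.654  0.2259] rpy [-1.7999e+02 -7.0000e-02 -1.0420e+02] q [ 1.61  0.36  0.01 -0.   -1.22 -0.29] w 0.0877 F [-0.6 -0.1  0. ] M [-0.01 -0.06  0.  ]
shift m [ 0.3434 -0.4938 -0.0437] turn 65.8
t 0.15 pos [0.1655 0.654  0.2259] rpy [-1.7999e+02 -7.0000e-02 -1.0420e+02] q [ 1.61  0.36  0.01 -0.   -1.22 -0.29] w 0.0877 F [-0.6 -0.1  0. ] M [-0.01 -0.06  0.  ]
shift m [ 0.677  -0.5514 -0.0432] turn 86.3
```

```bash
python3 -m handwheel '[[[0.0876,0,0,-0.044,0],[0.0876,0.343,-0.494,-0.044,66],[0.0876,0.343,-0.494,-0.044,66],[0.0876,0.343,-0.494,-0.044,66],[0.0876,0.343,-0.494,-0.044,66],[0.0876,0.343,-0.494,-0.044,66],[0.0876,0.343,-0.494,-0.044,66],[0.0876,0.343,-0.494,-0.044,66],[0.0876,0.343,-0.494,-0.044,66],[0.0876,0.343,-0.494,-0.044,66],[0.0876,0.343,-0.494,-0.044,66],[0.0876,0.343,-0.494,-0.044,66],[0.0876,0.343,-0.494,-0.044,66],[0.0876,0.343,-0.494,-0.044,66],[0.0876,0.343,-0.494,-0.044,66],[0.0876,0.343,-0.494,-0.044,66],[0.0876,0.343,-0.494,-0.044,66],[0.0876,0.343,-0.494,-0.044,66]]]'; python3 d.py .534 -.1375 .27 169.5
```

```text
t: 1.65
eef_pos: [0.5606, 0.1992, 0.2697]
ee_rot: [-3.14, -0.001, -2.973]
force: [-0.2, 0.3, 0.1]
width: 0.0875
t 1.65 pos [0.5606 0.1992 0.2697] rpy [-1.7991e+02 -8.0000e-02 -1.7036e+02] q [ 0.67  0.2  -0.1   0.   -1.27 -0.5 ] w 0.0875 F [-0.2  0.3  0.1] M [ 0.07 -0.01  0.02]
shift m [ 8.270e-02 -3.274e-01  3.000e-04] turn 20.14
```

```bash
cat > look.py <<'E'
import sys,cv2,json
from station import arm,grab_frame
n=sys.argv[1];s=arm.get_state();im=grab_frame("wrist");cv2.imwrite(f"pics/{n}.png",im)
json.dump(dict(p=s["eef_pos"].tolist(),r=s["ee_rot"].tolist()),open(f"pics/{n}.json","w"));print(s["qd"].round(3).tolist(),s["eef_pos"].round(4))
E
python3 look.py cr1; python3 -m handwheel '[[[0.0876,0.083,-0.327,0,20],[0.0876,0.083,-0.327,0,20],[0.0876,0.083,-0.327,0,20],[0.0876,0.083,-0.327,0,20],[0.0876,0.083,-0.327,0,20],[0.0876,0.083,-0.327,0,20],[0.0876,0.083,-0.327,0,20],[0.0876,0.083,-0.327,0,20],[0.0876,0.083,-0.327,0,20],[0.0876,0.083,-0.327,0,20],[0.0876,0.083,-0.327,0,20],[0.0876,0.083,-0.327,0,20]]]'; python3 d.py .534 -.1375 .1 169.5; python3 look.py jar1
```

```text
[0.04, -0.013, -0.009, -0.003, -0.0, -0.01] [0.5606 0.1992 0.2697]
t: 2.7
eef_pos: [0.5337, -0.1349, 0.2705]
ee_rot: [-3.14, -0.0, 2.964]
force: [0.3, -0.3, -0.4]
width: 0.088
t 2.7 pos [ 0.5337 -0.1349  0.2705] rpy [-1.7992e+02 -3.0000e-02  1.6981e+02] q [ 0.11  0.13 -0.2   0.   -1.25 -0.29] w 0.088 F [ 0.3 -0.3 -0.4] M [ 0.19 -0.07  0.02]
shift m [-0.0008 -0.0023  0.1705] turn 0.31
[0.008, -0.0, -0.0, 0.001, 0.002, 0.003] [ 0.5337 -0.1349  0.2705]
```

View pics/cr1.png

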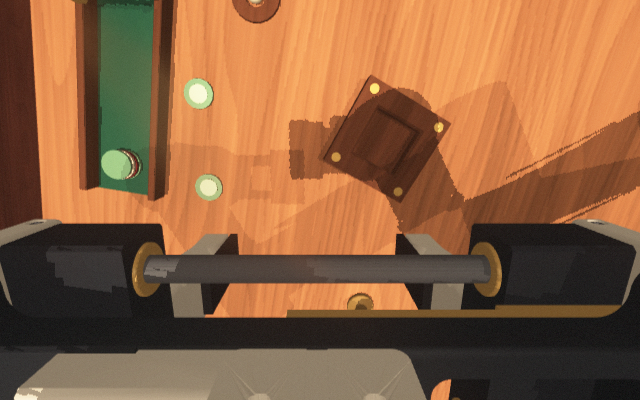

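View pics/jar1.png

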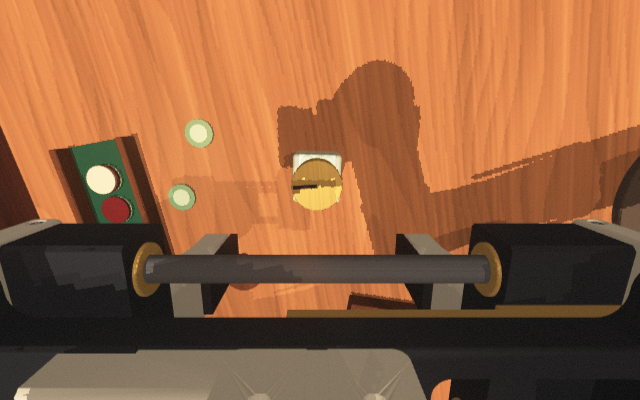

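Wrist picture jar1 shows the cap at about (317,184) with its line running left. cr1 shows the cradle studs at (375,88), (439,127), (398,191) and (336,157).

```bash
cat >> h.py <<'E'
import json
from scipy.spatial.transform import Rotation as Ro
def wray(n,u,v,z):
    p=camera_params("wrist");j=json.load(open(f"pics/{n}.json"));R=Ro.from_euler("xyz",j["r"]).as_matrix()
    M=p["tool_from_camera"];c=R@M[:3,3]+j["p"];d=R@M[:3,:3]@np.linalg.solve(p["intrinsics"],[u,v,1.])
    return c+d*(z-c[2])/d[2]
E
python3 - <<'E'
import cv2
from h import *
cr=cv2.imread("pics/cr1.png");ja=cv2.imread("pics/jar1.png")
cv2.imwrite("pics/zj1.png",cv2.resize(ja[140:225,270:365],None,fx=7,fy=7,interpolation=cv2.INTER_CUBIC))
pts=np.float32([(375,88),(439,127),(398,191),(336,157)])
h=cv2.cvtColor(cr,cv2.COLOR_BGR2HSV)
out=[]
for p in pts:
    x0,y0=p.astype(int)-8;w=h[y0:y0+17,x0:x0+17]
    m=((w[...,0]>20)&(w[...,0]<35)&(w[...,1]>110)&(w[...,2]>110)); ys,xs=np.nonzero(m);out.append((x0+xs.mean(),y0+ys.mean()));print(m.sum(),out[-1])
X=np.array([wray("cr1",*o,.0285) for o in out]);print(X.round(4),X.mean(0))
print([round(np.degrees(np.arctan2(*((X[i]-X[(i+1)%4])[1::-1])))%90,2) for i in range(4)], [round(np.linalg.norm(X[i]-X[(i+1)%4]),4) for i in range(4)])
E
```

```text
70 (np.float64(374.0857142857143), np.float64(88.3))
28 (np.float64(439.64285714285717), np.float64(127.0))
0 (np.float64(nan), np.float64(nan))
0 (np.float64(nan), np.float64(nan))
[[0.5073 0.0762 0.0285]
 [0.4146 0.1078 0.0285]
 [   nan    nan    nan]
 [   nan    nan    nan]] [nan nan nan]
[np.float64(71.2), np.float64(nan), np.float64(nan), np.float64(nan)] [np.float64(0.0979), np.float64(nan), np.float64(nan), np.float64(nan)]<stdin>:10: RuntimeWarning: Mean of empty slice.
  ret = ret.dtype.type(ret / rcount)
```

View pics/zj1.png

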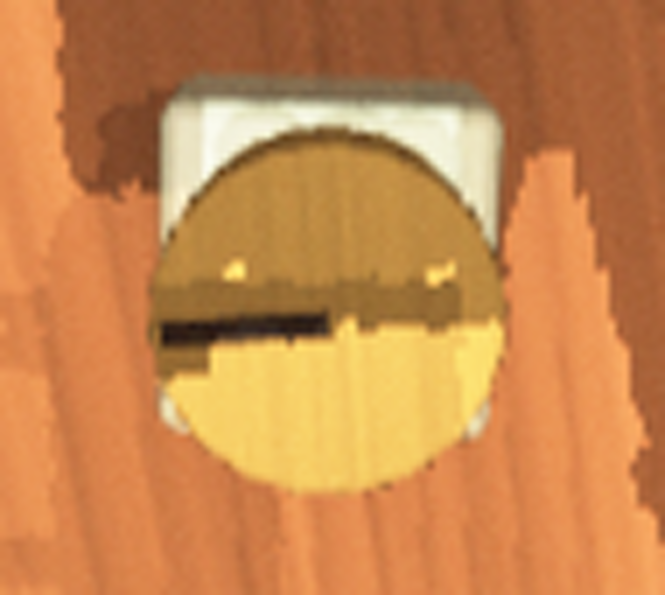

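Run:
```python
from h import *
f=lambda u,v:(270+(u+.5)/7-.5,140+(v+.5)/7-.5)
print(f(329,312),wray("jar1",*f(329,312),.104))
X=np.array([wray("jar1",*f(*p),.06) for p in[(160,90),(502,90),(160,430),(498,435)]]);print(X)
c=np.array([wray("cr1",*p,.0285) for p in[(374.5,88.3),(439.3,127),(398,191),(336,157)]]);print(c,c.mean(0))
print([round(np.degrees(np.arctan2(*((c[i]-c[(i+1)%4])[1::-1])))%90,2) for i in range(4)])
```

```text
(316.57142857142856, 184.14285714285714) [ 0.53142211 -0.14006068  0.104     ]
[[ 0.55459127 -0.17532967  0.06      ]
 [ 0.49661744 -0.16485897  0.06      ]
 [ 0.56646979 -0.11620452  0.06      ]
 [ 0.50697765 -0.10451497  0.06      ]]
[[0.50681069 0.07612767 0.0285    ]
 [0.41503614 0.10785214 0.0285    ]
 [0.44775308 0.19821153 0.0285    ]
 [0.53850569 0.16737745 0.0285    ]] [0.4770264 0.1373922 0.0285   ]
[np.float64(70.93), np.float64(70.1), np.float64(71.23), np.float64(70.85)]
```

```bash
python3 d.py .533 -.1385 .078 169.8
```

```text
t 2.75 pos [ 0.5338 -0.1348  0.2705] rpy [-1.7992e+02 -3.0000e-02  1.6984e+02] q [ 0.11  0.13 -0.2   0.   -1.25 -0.29] w 0.0876 F [-0.9  1.1  0.7] M [ 0.15 -0.08  0.03]
shift m [ 1.000e-04 -3.600e-03  1.925e-01] turn 0.04
```

```bash
python3 -m handwheel '[[[0.0876,0,-0.0036,0.04,0],[0.0876,0,-0.0036,0.08,0],[0.0876,0,-0.0036,0.12,0],[0.0876,0,-0.0036,0.145,0],[0.0876,0,-0.0036,0.165,0],[0.0876,0,-0.0036,0.18,0],[0.0876,0,-0.0036,0.19,0],[0.0876,0,-0.0036,0.1925,0],[0.0876,0,-0.0036,0.1925,0],[0.0876,0,-0.0036,0.1925,0],[0.0876,0,-0.0036,0.1925,0]]]'; python3 d.py .533 -.1385 .078 169.8
```

```text
t: 3.67
eef_pos: [0.5339, -0.1383, 0.0792]
ee_rot: [-3.141, 0.001, 2.965]
force: [-0.2, -0.4, -0.1]
width: 0.0879
t 3.6667 pos [ 0.5339 -0.1383  0.0792] rpy [-1.7994e+02  8.0000e-02  1.6987e+02] q [ 0.1   0.3  -0.45  0.   -0.82 -0.28] w 0.0879 F [-0.2 -0.4 -0.1] M [ 0.09 -0.1  -0.01]
shift m [ 0.0009 -0.0004  0.0012] turn 0.07
```

Close on the cap.

```bash
python3 -m handwheel '[[[0.05,0,0,0,0],[0.05,0,0,0,0],[0.05,0,0,0,0],[0.05,0,0,0,0],[0.05,0,0,0,0],[0.05,0,0,0,0]]]' 12;python3 -m handwheel '[[[0.045,0,0,0,0],[0.045,0,0,0,0],[0.045,0,0,0,0],[0.045,0,0,0,0],[0.045,0,0,0,0],[0.045,0,0,0,0]]]' 45; python3 d.py .533 -.1385 .078 169.8
```

```text
t: 4.17
eef_pos: [0.5337, -0.1383, 0.0792]
ee_rot: [-3.14, 0.001, 2.965]
force: [-2.5, 0.2, 1.5]
width: 0.0557
t: 4.67
eef_pos: [0.5336, -0.1383, 0.0792]
ee_rot: [-3.14, 0.001, 2.965]
force: [-1.2, 1.1, 1.4]
width: 0.0548
t 4.6667 pos [ 0.5336 -0.1383  0.0792] rpy [-1.7993e+02  5.0000e-02  1.6987e+02] q [ 0.1   0.3  -0.45  0.   -0.82 -0.28] w 0.0548 F [-1.2  1.1  1.4] M [0.41 0.49 0.02]
shift m [ 0.0005 -0.0003  0.0012] turn 0.07
```

```bash
python3 -m handwheel '[[[0.045,0,0,-0.01,0],[0.045,0,0,-0.02,0],[0.045,0,0,-0.035,0],[0.045,0,0,-0.05,0],[0.045,0,0,-0.065,0],[0.045,0,0,-0.07,0],[0.045,0,0,-0.07,0]]]'; python3 d.py .4795 .1375 .15 160.8
python3 - <<'E'
from station import grab_frame
import cv2
a=grab_frame("scene");cv2.imwrite("pics/sc1.png",cv2.resize(a[120:260,240:440],None,fx=4,fy=4,interpolation=cv2.INTER_CUBIC))
E
```

```text
t: 5.25
eef_pos: [0.5345, -0.1382, 0.1511]
ee_rot: [-3.141, 0.004, 2.965]
force: [-0.0, 0.3, -4.2]
width: 0.0548
t 5.25 pos [ 0.5345 -0.1382  0.1511] rpy [-179.98    0.24  169.87] q [ 0.1   0.22 -0.37  0.   -0.98 -0.28] w 0.0548 F [-0.   0.3 -4.2] M [ 0.08 -0.1  -0.04]
shift m [0.1027 0.2618 0.0006] turn 9.07
```

View pics/sc1.png

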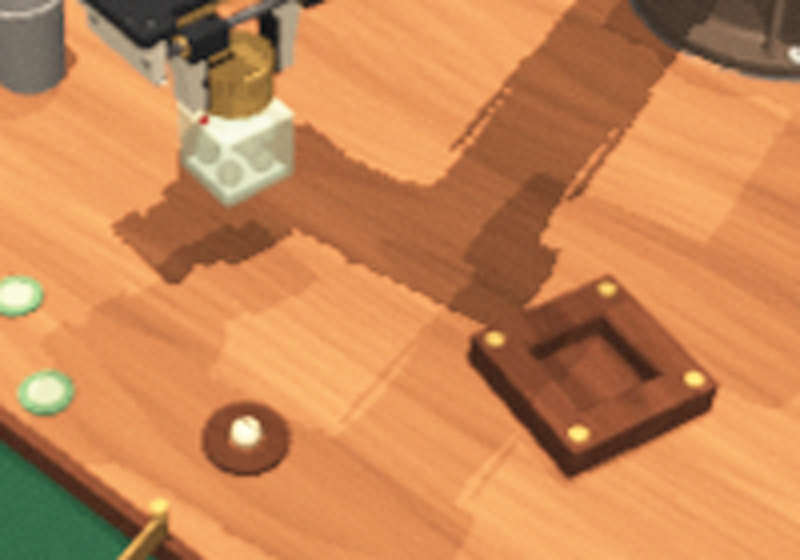

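```bash
python3 -m handwheel '[[[0.045,0.005,0.012,0,0.5],[0.045,0.013,0.034,0,1.5],[0.045,0.023,0.06,0,2.5],[0.045,0.034,0.087,0,3.5],[0.045,0.045,0.114,0,4.5],[0.045,0.056,0.141,0,5.5],[0.045,0.067,0.168,0,6.5],[0.045,0.077,0.195,0,7.5],[0.045,0.087,0.22,0,8],[0.045,0.095,0.242,0,8.5],[0.045,0.1,0.255,0,9],[0.045,0.1027,0.2618,0,9],[0.045,0.1027,0.2618,0,9],[0.045,0.1027,0.2618,0,9],[0.045,0.1027,0.2618,0,9]]]'; python3 d.py .4795 .1375 .10 160.8; python3 look.py w2
python3 - <<'E'
from station import grab_frame
import cv2
a=grab_frame("scene");cv2.imwrite("pics/sc2.png",cv2.resize(a[120:250,310:460],None,fx=5,fy=4.6*5/4.6,interpolation=cv2.INTER_CUBIC)[:600])
E
```

```text
t: 6.55
eef_pos: [0.4785, 0.1368, 0.149]
ee_rot: [-3.141, 0.002, 2.807]
force: [-0.8, -0.4, -4.4]
width: 0.0548
t 6.55 pos [0.4785 0.1368 0.149 ] rpy [-1.7994e+02  1.0000e-01  1.6084e+02] q [ 0.68  0.13 -0.48  0.   -0.95 -1.01] w 0.0548 F [-0.8 -0.4 -4.4] M [ 0.07 -0.02  0.03]
shift m [-0.0006  0.001   0.049 ] turn 0.04
[-0.009, -0.004, 0.004, 0.001, -0.001, -0.004] [0.4785 0.1368 0.149 ]
```

View pics/sc2.png

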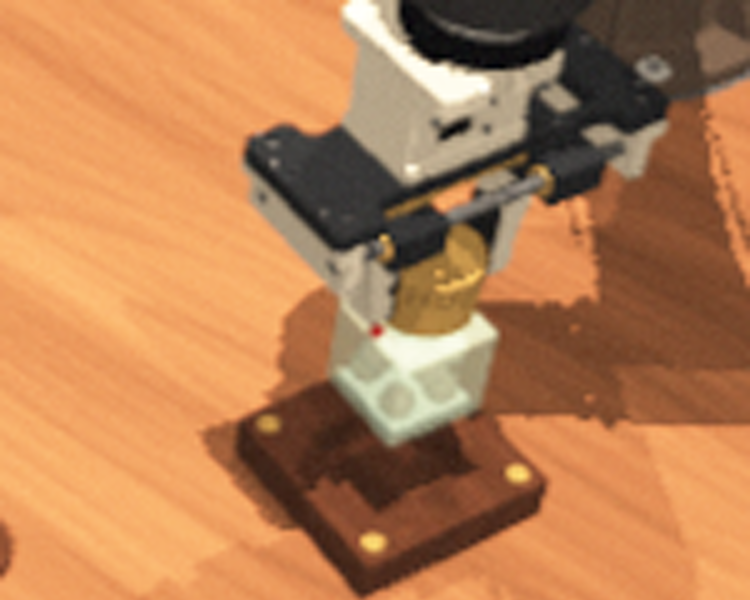

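View pics/w2.png

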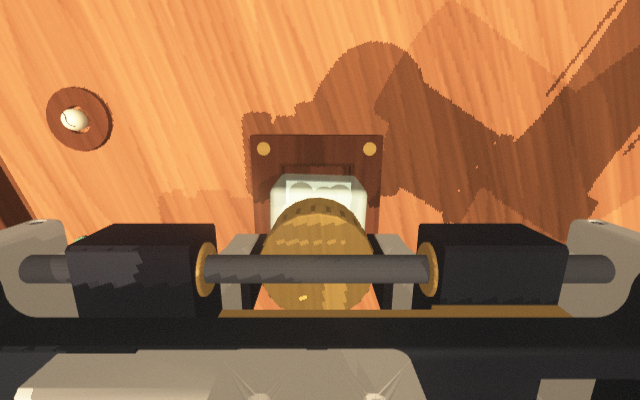

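Run:
```python
import cv2
from h import *
a=cv2.imread("pics/w2.png")
cv2.imwrite("pics/zw2.png",cv2.resize(a[125:240,240:395],None,fx=5,fy=5,interpolation=cv2.INTER_CUBIC))
```

```text
(no output)
```

View pics/zw2.png

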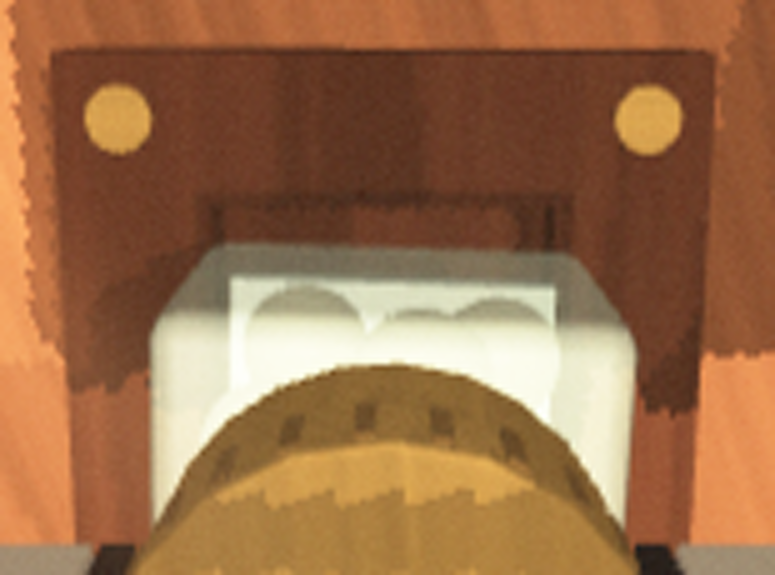

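Run:
```python
from h import *
f=lambda u,v:(240+(u+.5)/5-.5,125+(v+.5)/5-.5)
j=json.load(open("pics/w2.json"));R=Ro.from_euler("xyz",j["r"]).as_matrix()
tl=lambda u,v,z:(R.T@(wray("w2",*f(u,v),z)-j["p"])*1000).round(1)
print("studs",tl(118,119,.0285),tl(649,120,.0285))
print("recess rim",tl(205,192,.028),tl(573,192,.028), "cradle edge",tl(53,50,.028),tl(712,50,.028))
print("foot",tl(222,243,.0698),tl(578,254,.0698))
print("shoulder",tl(152,340,.128),tl(635,352,.128))
```

```text
studs [-47.3 -47.1 120.6] [ 49.3 -46.9 120.4]
recess rim [-31.9 -33.8 121.1] [ 36.  -33.8 120.9] cradle edge [-58.5 -59.4 121.1] [ 60.2 -59.3 120.9]
foot [-24.5 -30.7  79.2] [ 31.9 -28.9  79.1]
shoulder [-27.1 -27.7  21. ] [ 31.7 -26.1  20.9]
```

```bash
python3 -m handwheel '[[[0.045,-0.001,0.0007,0.01,-1.5],[0.045,-0.001,0.0007,0.02,-1.5],[0.045,-0.001,0.0007,0.028,-1.5],[0.045,-0.001,0.0007,0.034,-1.5],[0.045,-0.001,0.0007,0.036,-1.5],[0.045,-0.001,0.0007,0.036,-1.5],[0.045,-0.001,0.0007,0.036,-1.5]]]'; python3 d.py .4795 .1375 .10 160.8; python3 look.py w3
python3 - <<'E'
from station import grab_frame
import cv2
a=grab_frame("scene");cv2.imwrite("pics/sc3.png",cv2.resize(a[175:245,345:430],None,fx=8,fy=8,interpolation=cv2.INTER_CUBIC))
a=cv2.imread("pics/w3.png")
cv2.imwrite("pics/zw3.png",cv2.resize(a[125:240,240:395],None,fx=5,fy=5,interpolation=cv2.INTER_CUBIC))
E
```

```text
t: 7.23
eef_pos: [0.4801, 0.137, 0.1132]
ee_rot: [-3.141, 0.002, 2.833]
force: [0.2, -0.4, -4.0]
width: 0.0548
t 7.2333 pos [0.4801 0.137  0.1132] rpy [-1.7995e+02  1.2000e-01  1.6230e+02] q [ 0.67  0.18 -0.53  0.   -0.87 -0.99] w 0.0548 F [ 0.2 -0.4 -4. ] M [ 0.15 -0.06  0.01]
shift m [0.0007 0.0003 0.0132] turn 1.5
[0.002, -0.008, 0.009, 0.0, -0.001, 0.002] [0.4801 0.137  0.1132]
```

View pics/sc3.png

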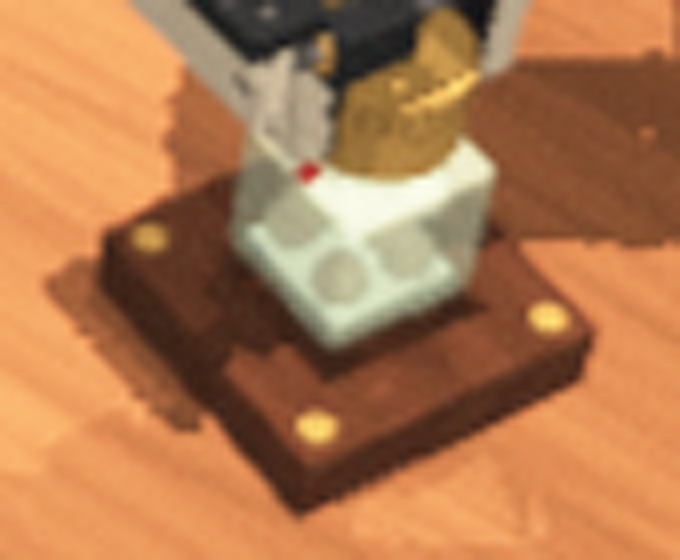

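View pics/zw3.png

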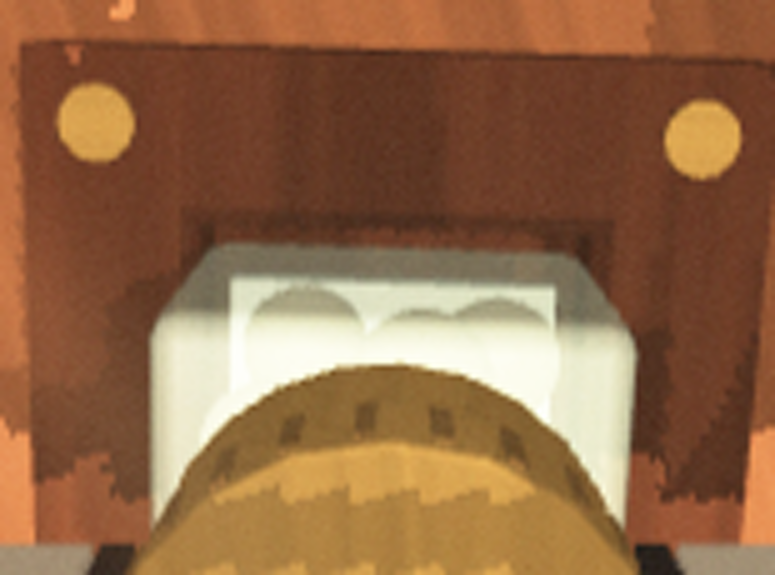

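Run:
```python
from h import *
f=lambda u,v:(240+(u+.5)/5-.5,125+(v+.5)/5-.5)
j=json.load(open("pics/w3.json"));R=Ro.from_euler("xyz",j["r"]).as_matrix()
tl=lambda u,v,z:(R.T@(wray("w3",*f(u,v),z)-j["p"])*1000).round(1)
print("studs",tl(96,122,.0285),tl(703,139,.0285))
print("recess rim",tl(180,210,.028),tl(615,221,.028), "cradle edge",tl(22,42,.028),tl(775,64,.028))
print("foot",tl(222,243,.034),tl(578,254,.034))
print("shoulder",tl(152,340,.094),tl(635,352,.094))
S=lambda u,v:(345+(u+.5)/8-.5,175+(v+.5)/8-.5)
W=lambda u,v,z:(R.T@(ray("scene",*S(u,v),z)-j["p"])*1000).round(1)
print("sc studs",W(150,238,.0285),W(549,317,.0285),W(316,427,.0285))
print("sc foot",W(237,242,.034),W(333,348,.034),W(470,283,.034))
print("sc shoulder",W(246,135,.094),W(495,168,.094),W(335,240,.094))
```

```text
studs [-44.6 -49.1  84.9] [ 51.9 -46.4  84.7]
recess rim [-31.8 -35.1  85.3] [ 38.4 -33.3  85.2] cradle edge [-55.7 -61.5  85.4] [ 62.7 -58.   85.2]
foot [-24.5 -30.6  79.3] [ 31.9 -28.9  79.2]
shoulder [-26.8 -28.   19.3] [ 31.4 -26.5  19.2]
sc studs [-45.5 -48.2  84.9] [48.5 50.1 84.6] [-48.   47.1  84.8]
sc foot [-24.6 -27.7  79.3] [-25.8  26.6  79.3] [31.6 27.8 79.2]
sc shoulder [-32.3 -24.1  19.3] [27.9 29.3 19.2] [-36.   27.3  19.3]
```

```bash
python3 -m handwheel '[[[0.045,-0.001,0.0004,0.0,0],[0.045,-0.001,0.0004,0.003,0],[0.045,-0.001,0.0004,0.006,0],[0.045,-0.001,0.0004,0.009,0],[0.045,-0.001,0.0004,0.012,0],[0.045,-0.001,0.0004,0.012,0]]]'; python3 d.py .4795 .1375 .0852 160.8
```

```text
t: 7.83
eef_pos: [0.4809, 0.137, 0.1008]
ee_rot: [-3.14, 0.002, 2.833]
force: [0.1, -1.0, -4.4]
width: 0.0551
t 7.8333 pos [0.4809 0.137  0.1008] rpy [-1.7994e+02  1.0000e-01  1.6229e+02] q [ 0.67  0.2  -0.54  0.   -0.84 -0.98] w 0.0551 F [ 0.1 -1.  -4.4] M [ 0.05 -0.06  0.02]
shift m [0.0015 0.     0.0156] turn 1.49
```

```bash
python3 -m handwheel '[[[0.045,0,0,0.004,0],[0.045,0,0,0.008,0],[0.045,0,0,0.011,0],[0.045,0,0,0.0135,0],[0.045,0,0,0.0145,0],[0.045,0,0,0.0145,0]]]'; python3 d.py .4795 .1375 .0852 160.8
```

```text
t: 8.33
eef_pos: [0.4808, 0.1369, 0.086]
ee_rot: [-3.14, 0.001, 2.833]
force: [0.2, 0.3, -4.8]
width: 0.0555
t 8.3333 pos [0.4808 0.1369 0.086 ] rpy [-1.7991e+02  8.0000e-02  1.6229e+02] q [ 0.67  0.22 -0.56  0.   -0.8  -0.98] w 0.0555 F [ 0.2  0.3 -4.8] M [ 0.1  -0.09  0.04]
shift m [0.0014 0.0002 0.0008] turn 1.49
```

```bash
python3 -m handwheel '[[[0.045,0,0,0.0008,0],[0.045,0,0,0.0015,0],[0.045,0,0,0.0015,0],[0.045,0,0,0.0015,0]]]'; python3 d.py .4795 .1375 .0852 160.8;python3 -m handwheel '[[[0.045,0,0,0.001,0],[0.045,0,0,0.001,0],[0.045,0,0,0.001,0]]]'; python3 d.py .4795 .1375 .0852 160.8
python3 - <<'E'
from station import grab_frame
import cv2
a=grab_frame("scene");cv2.imwrite("pics/sc4.png",cv2.resize(a[175:245,345:430],None,fx=8,fy=8,interpolation=cv2.INTER_CUBIC))
E
```

```text
t: 8.67
eef_pos: [0.4811, 0.1371, 0.0851]
ee_rot: [-3.141, 0.002, 2.833]
force: [-2.2, 0.6, 4.9]
width: 0.0549
t 8.6667 pos [0.4811 0.1371 0.0851] rpy [-1.7994e+02  1.1000e-01  1.6231e+02] q [ 0.67  0.22 -0.56  0.   -0.8  -0.98] w 0.0549 F [-2.2  0.6  4.9] M [0.14 1.   0.03]
shift m [ 0.0016 -0.0001 -0.0001] turn 1.51
t: 8.92
eef_pos: [0.4812, 0.1372, 0.0847]
ee_rot: [-3.141, 0.002, 2.833]
force: [-3.8, -1.0, 6.7]
width: 0.0551
t 8.9167 pos [0.4812 0.1372 0.0847] rpy [-1.7997e+02  1.4000e-01  1.6232e+02] q [ 0.67  0.22 -0.56  0.   -0.8  -0.98] w 0.0551 F [-3.8 -1.   6.7] M [ 0.    1.29 -0.04]
shift m [ 0.0017 -0.0002 -0.0005] turn 1.52
```

View pics/sc4.png

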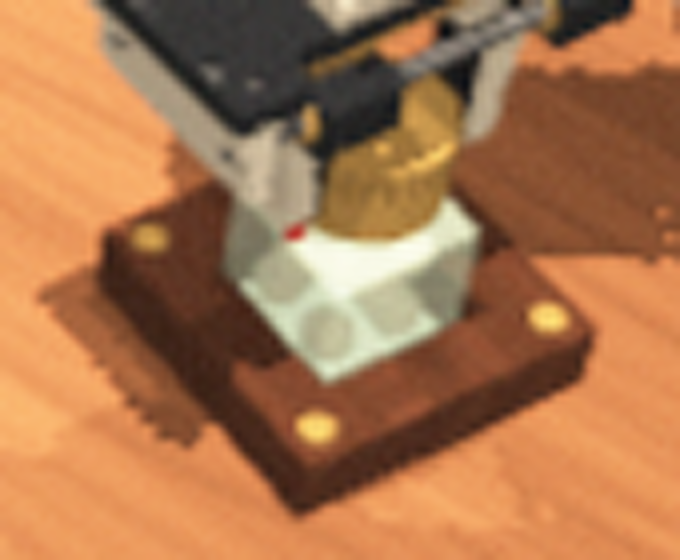

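```bash
python3 -m handwheel '[[[0.045,0,0,-0.0005,0],[0.045,0,0,-0.0005,0],[0.045,0,0,-0.0005,0],[0.045,0,0,-0.0005,-2],[0.045,0,0,-0.0005,-4],[0.045,0,0,-0.0005,-7],[0.045,0,0,-0.0005,-10],[0.045,0,0,-0.0005,-13],[0.045,0,0,-0.0005,-16],[0.045,0,0,-0.0005,-20],[0.045,0,0,-0.0005,-20]]]' 60; python3 d.py .481 .137 .0852 160.8;python3 look.py w5
python3 - <<'E'
from station import grab_frame
import cv2
a=grab_frame("scene");cv2.imwrite("pics/sc5.png",cv2.resize(a[175:245,345:430],None,fx=8,fy=8,interpolation=cv2.INTER_CUBIC))
a=cv2.imread("pics/w5.png")
cv2.imwrite("pics/zw5.png",cv2.resize(a[125:320,220:420],None,fx=3,fy=3,interpolation=cv2.INTER_CUBIC))
E
```

```text
t: 9.88
eef_pos: [0.4812, 0.137, 0.0854]
ee_rot: [-3.14, 0.002, -3.097]
force: [-3.5, -0.6, 5.0]
width: 0.0549
t 9.8833 pos [0.4812 0.137  0.0854] rpy [-1.7991e+02  1.2000e-01 -1.7744e+02] q [ 0.67  0.22 -0.56  0.   -0.8  -0.63] w 0.0549 F [-3.5 -0.6  5. ] M [-0.08  1.1   0.05]
shift m [ 0.0002 -0.      0.0002] turn 21.76
[0.002, -0.001, -0.0, 0.003, 0.003, -0.109] [0.4812 0.137  0.0854]
```

View pics/sc5.png

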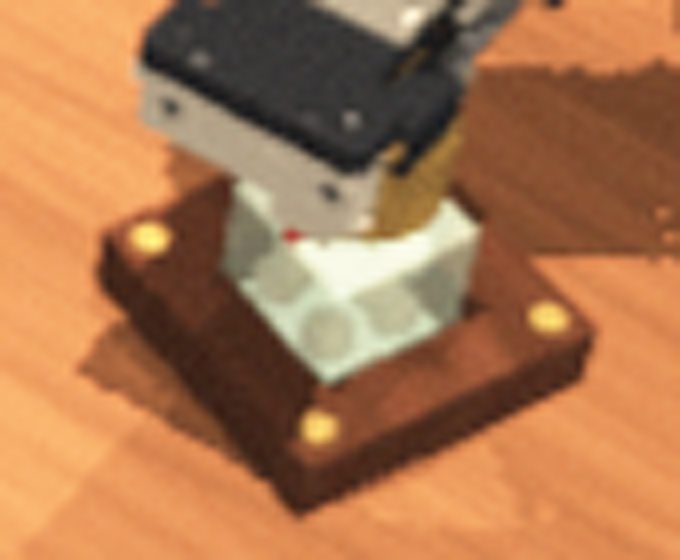

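View pics/zw5.png

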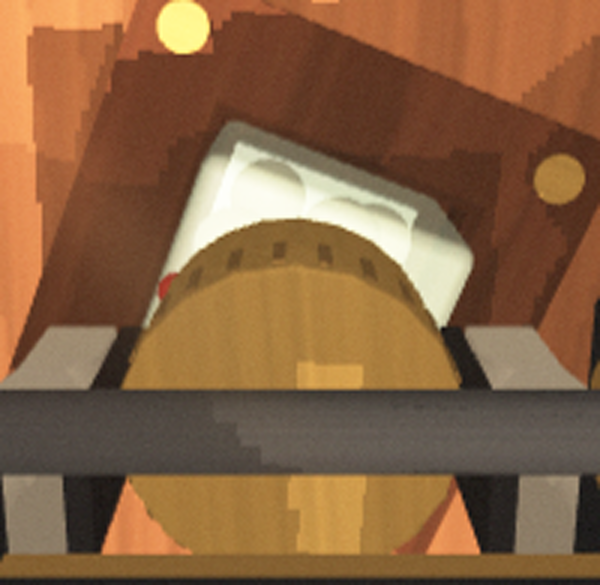

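```bash
python3 -m handwheel '[[[0.045,0,0,0,-4],[0.045,0,0,0,-8],[0.045,0,0,0,-12],[0.045,0,0,0,-16]]]' 60; python3 d.py .481 .137 .0852 160.8; python3 -m handwheel '[[[0.045,0,0,0,-4],[0.045,0,0,0,-8],[0.045,0,0,0,-12],[0.045,0,0,0,-16],[0.045,0,0,0,-20],[0.045,0,0,0,-24],[0.045,0,0,0,-24]]]' 60; python3 d.py .481 .137 .0852 160.8;python3 look.py w6
python3 - <<'E'
import cv2
a=cv2.imread("pics/w6.png")
cv2.imwrite("pics/zw6.png",cv2.resize(a[125:320,220:420],None,fx=3,fy=3,interpolation=cv2.INTER_CUBIC))
E
```

```text
t: 10.32
eef_pos: [0.4813, 0.1372, 0.0856]
ee_rot: [-3.14, 0.002, -2.821]
force: [-3.0, -0.2, 5.0]
width: 0.0548
t 10.3167 pos [0.4813 0.1372 0.0856] rpy [-1.7989e+02  1.2000e-01 -1.6161e+02] q [ 0.67  0.22 -0.56  0.   -0.8  -0.35] w 0.0548 F [-3.  -0.2  5. ] M [ 0.33  1.03 -0.08]
shift m [ 0.0004 -0.0001  0.0004] turn 37.59
t: 10.9
eef_pos: [0.4814, 0.1372, 0.0858]
ee_rot: [-3.139, 0.001, -2.4]
force: [-2.5, 1.0, 4.7]
width: 0.0548
t 10.9 pos [0.4814 0.1372 0.0858] rpy [-1.7985e+02  7.0000e-02 -1.3749e+02] q [ 0.67  0.22 -0.56  0.   -0.8   0.07] w 0.0548 F [-2.5  1.   4.7] M [0.1  1.08 0.13]
shift m [0.0004 0.0001 0.0006] turn 61.71
[0.0, 0.0, 0.001, 0.004, 0.006, -0.123] [0.4814 0.1372 0.0858]
```

View pics/zw6.png

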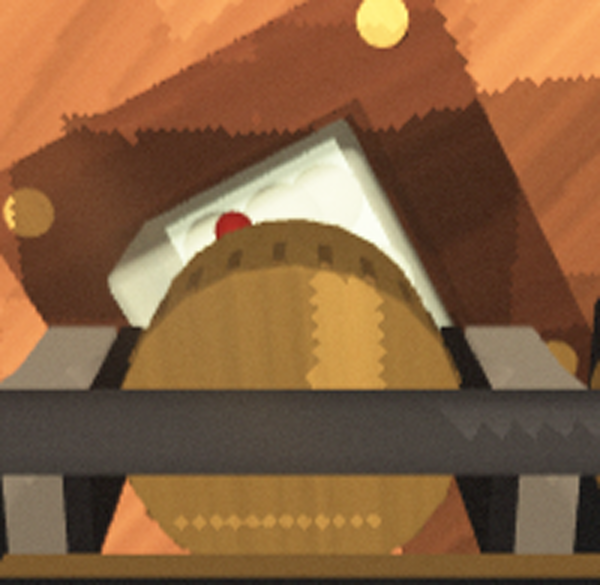

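```bash
python3 -m handwheel '[[[0.045,0,0,0,-4],[0.045,0,0,0,-8],[0.045,0,0,0,-12],[0.045,0,0,0,-16],[0.045,0,0,0,-17],[0.045,0,0,0,-17],[0.045,0,0,0,-17]]]' 60; python3 d.py .481 .137 .0852 160.8;python3 look.py w7
python3 - <<'E'
import cv2
from station import grab_frame
a=cv2.imread("pics/w7.png")
cv2.imwrite("pics/zw7.png",cv2.resize(a[125:320,220:420],None,fx=3,fy=3,interpolation=cv2.INTER_CUBIC))
E
```

```text
t: 11.53
eef_pos: [0.4814, 0.1372, 0.0859]
ee_rot: [-3.139, 0.0, -2.111]
force: [-4.2, 0.8, 5.8]
width: 0.0547
t 11.5333 pos [0.4814 0.1372 0.0859] rpy [-1.7983e+02  2.0000e-02 -1.2093e+02] q [ 0.67  0.22 -0.56  0.   -0.8   0.36] w 0.0547 F [-4.2  0.8  5.8] M [-0.03  1.51 -0.02]
shift m [0.0004 0.0002 0.0007] turn 78.27
[0.0, -0.001, 0.0, 0.0, -0.001, -0.004] [0.4814 0.1372 0.0859]
```

View pics/zw7.png

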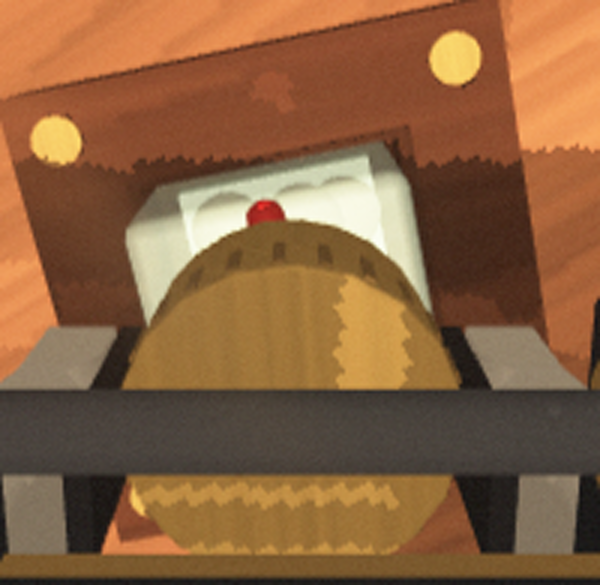

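```bash
python3 -m handwheel '[[[0.045,0,0,-0.001,0],[0.045,0,0,-0.002,0],[0.045,0,0,-0.004,0],[0.045,0,0,-0.006,0],[0.045,0,0,-0.008,0],[0.045,0,0,-0.008,0],[0.045,0,0,-0.008,0]]]' 60; python3 d.py .4814 .1372 .135 -121;python3 look.py w8
python3 - <<'E'
import cv2
from station import grab_frame
a=cv2.imread("pics/w8.png")
cv2.imwrite("pics/zw8.png",cv2.resize(a[125:320,220:420],None,fx=3,fy=3,interpolation=cv2.INTER_CUBIC))
a=grab_frame("scene");cv2.imwrite("pics/sc8.png",cv2.resize(a[175:245,345:430],None,fx=8,fy=8,interpolation=cv2.INTER_CUBIC))
E
```

```text
t: 12.17
eef_pos: [0.4814, 0.1372, 0.094]
ee_rot: [-3.139, 0.001, -2.111]
force: [-1.9, 0.7, -0.8]
width: 0.0545
t 12.1667 pos [0.4814 0.1372 0.094 ] rpy [-1.7983e+02  3.0000e-02 -1.2095e+02] q [ 0.67  0.2  -0.55  0.   -0.82  0.35] w 0.0545 F [-1.9  0.7 -0.8] M [ 0.08  0.64 -0.03]
shift m [-0.     -0.0001 -0.041 ] turn 0.05
[0.0, 0.001, -0.001, 0.001, 0.003, 0.0] [0.4814 0.1372 0.094 ]
```

View pics/zw8.png

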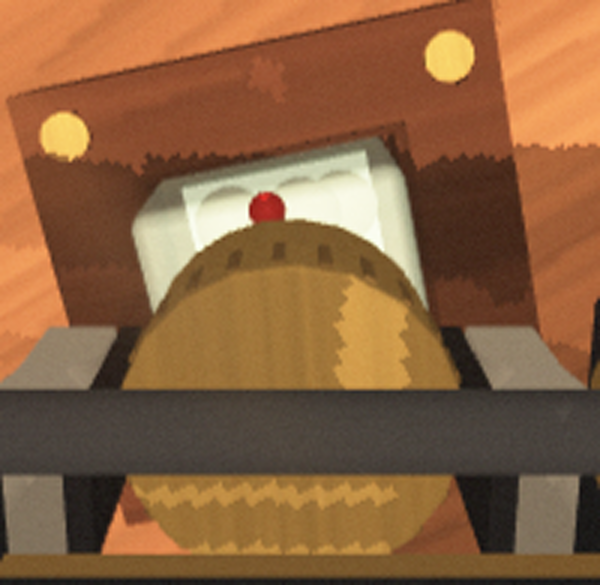

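View pics/sc8.png

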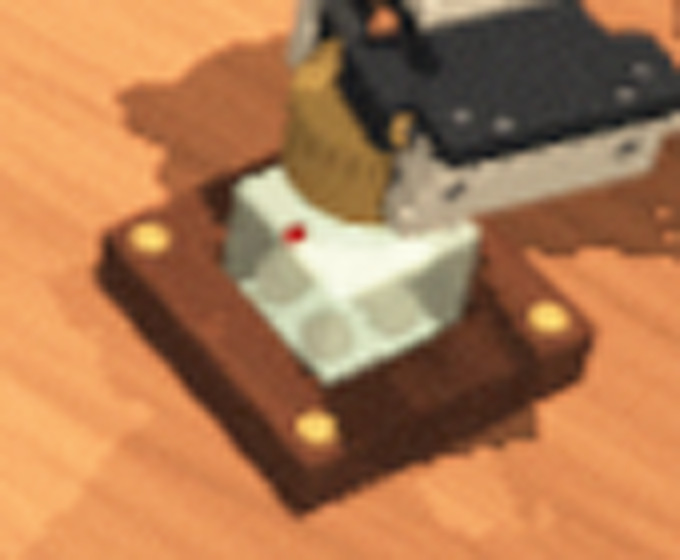

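The jar stayed put, with its foot corner still at (330,380) in sc8, while the cap rose 8 mm. The threads are free, so I'll keep lifting.

```bash
python3 -m handwheel '[[[0.045,0,0,-0.003,0],[0.045,0,0,-0.008,0],[0.045,0,0,-0.014,0],[0.045,0,0,-0.02,0],[0.045,0,0,-0.026,0],[0.045,0,0,-0.032,0],[0.045,0,0,-0.037,0],[0.045,0,0,-0.04,0],[0.045,0,0,-0.041,0],[0.045,0,0,-0.041,0],[0.045,0,0,-0.041,0],[0.045,0,0,-0.041,0]]]' 60; python3 d.py .4814 .1372 .135 -121;python3 look.py w9
python3 - <<'E'
import cv2
from station import grab_frame
a=grab_frame("scene");cv2.imwrite("pics/sc9.png",cv2.resize(a[155:245,335:440],None,fx=6,fy=6,interpolation=cv2.INTER_CUBIC));cv2.imwrite("pics/sc9f.png",a)
E
```

```text
t: 13.27
eef_pos: [0.481, 0.1371, 0.1346]
ee_rot: [-3.139, -0.0, -2.111]
force: [0.5, 0.3, -1.2]
width: 0.0548
t 13.2667 pos [0.481  0.1371 0.1346] rpy [-1.7985e+02 -1.0000e-02 -1.2095e+02] q [ 0.67  0.15 -0.5   0.   -0.92  0.36] w 0.0548 F [ 0.5  0.3 -1.2] M [-0.01 -0.03  0.  ]
shift m [-0.0003 -0.0003 -0.0004] turn 0.05
[-0.0, 0.002, 0.001, -0.001, -0.001, -0.0] [0.481  0.1371 0.1346]
```

View pics/w9.png

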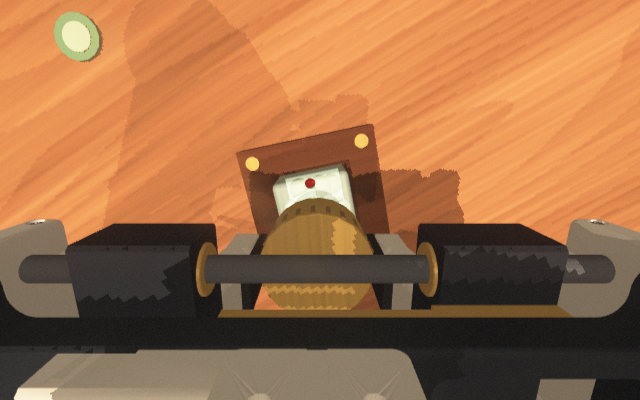

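View pics/sc9.png

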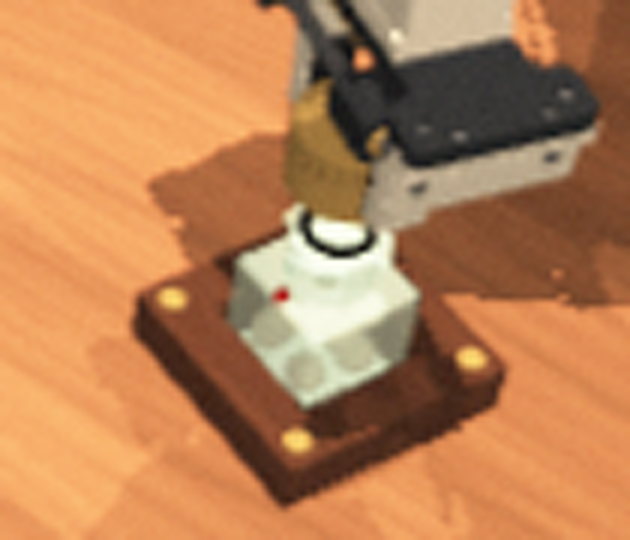

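View pics/sc9f.png

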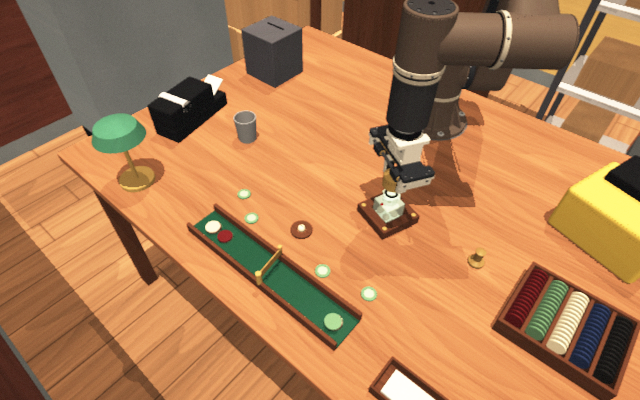

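Run:
```python
from h import *
from station import arm
for z in(.096,.1254):
    u,v=proj("scene",[.481,.137,z]);print(z,((u-335+.5)*6,(v-155+.5)*6))
print(arm.get_state()["force"]); arm.job_done()
```

```text
0.096 (np.float64(337.6361716361761), np.float64(226.2674300694311))
0.1254 (np.float64(347.53906731707343), np.float64(178.4337282445735))
[ 0.26753444  0.4908746  -1.29475918]
the job is handed in; nothing more can be done
```

The jar is standing in the cradle recess, and the arm is still holding the unscrewed cap level above it. I handed the job in at about 13.3 s of the 54 s allowed.

**What I did**
- I carried the jar by its tight cap to the cradle, turned it about 8° to match the recess, and lowered it until the floor took the load.
- I unscrewed the cap about 77° counter-clockwise with a 60 N grip. That put it at roughly 1.4 rad relative to the jar, inside the 1.15–1.6 rad release range.
- I lifted the cap straight up about 49 mm.

**Last checks**
- **Seating:** contact came at the expected height (TCP at 0.085 m). The jar did not turn with the cap beyond the recess play, and it stayed put during the lift.
- **Cap clearance:** the skirt should be about 29 mm above the mouth. That comes from the arm height, and the last scene picture showed the mouth open under the cap.
- **Cap held:** tool tilt is about 0.15°, the finger opening of 54.8 mm shows the cap is in the grip, and the load reads about 1.3 N.
- **Other objects:** the ball, chips, dice cup, marker and gate look unmoved in the last scene picture.

**Disagreements and gaps**
- The cameras differed by 1–3 mm on the cradle and jar positions. I corrected this by comparing the jar with the cradle in the same picture, just above the recess.
- In the last scene picture the mouth was within about 1 px of its expected position. I did not measure the cap rim there.
- I could not see the cap's black line while turning, because the gripper hid it. I inferred that the cap followed the gripper from the unchanged view of the ribs, and the free lift confirmed it.

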